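# Wipe the offcuts from the cutting plate

### The arm

A 7-joint arm with a two-finger parallel gripper is mounted at the origin on the work surface. World frame = base frame: x ahead of the robot, y to its left, z up, the work surface at z = 0. Lengths are in m, angles in degrees, forces in N, time in s.
With the tool pointing down it reaches from about 0.425 to 0.875 m from the base axis. Payload 4.7 kg.
Tool frame: the origin (TCP) lies midway between the tips of the shut fingers; the grasp point (between the pads) lies 19 mm behind it; z points along the fingers, x is the direction in which the jaws open and shut, and the axes are right-handed (so a half turn about z gives the same grasp; the last joint's range is limited). The gripper opens to 87 mm and grips with 3 to 60 N. Pads are 19 mm wide; open, the fingers measure 117 mm over their backs; the gripper's body (75 mm by 190 mm) begins 51 mm behind the grasp point.
Start: joints at [64.349, 18.392, -4.016, 83.108, 1.295, 78.541, -3.26], TCP at [0.29, -0.582, 0.185] pointing down, gripper open.
Joint ranges: [-163.93, 163.93], [-17.29, 119.83], [-79.2, 71.16], [3.27, 140.29], [-89.18, 269.18], [5.43, 117.66], [-154.24, 154.24]. Speed limits (degrees/s): [147.25, 147.25, 180, 180, 180, 180, 180].

### API

Orientations are given as [roll, pitch, yaw] about the fixed x, y, z axes, in that order (R = Rz(yaw) Ry(pitch) Rx(roll)).
In Python, from cell import telemetry, optics, env gives the robot as it stands.
- The arm moves only by the tool arm_command, never from a script. Its arguments are lists of equal length, an entry for each row: "translation": the shift along the tool's x, y, z in cm, a list of three; "twist": the turn about the tool's z in degrees. In form: {"translation": [[x, y, z], ...], "twist": [twist, ...]}. A call has 1 to 10 rows; each row shifts and turns the pose as measured when the row begins, along the tool's axes as they then stand; what a row does not reach is not made up. A row lasts 1/8 s, in which the tool goes at most 62.5 mm and 10.7 degrees, less where a joint would pass 70% of its speed; a pose out of reach is approached as far as the arm can. A call is refused whole if a number of a shift passes 6.25 or a number of a turn 10.7, either way. A call with a gripper value outside its range is refused whole. "grip" is the opening in per cent of the stroke, from 0 (shut) to 100 (fully open), set as the call begins (left out, the last holds). The fingers move at their own pace and stop on an object; "force" is the grip in N (left out, the last holds). Time passes only in rows, so rows that do not move let the fingers close. It gives the time, the measured TCP pose, the force and the opening at its end, in the units of the state.
- telemetry.get_obs(): the state, without advancing time (a new reading comes with each control period).
- optics.read_camera(name): name is "scene" or "top" or "wrist"; returns a dict with "img" (420x560x3 uint8, blue, green, red), "fx", "fy", "cx", "cy" (pixels), "extrinsics" (4x4, takes a point from camera to world coordinates); the wrist camera has in their place "hand_eye" (4x4, takes a point from camera to tool coordinates, whose origin is the TCP and whose axes are the tool frame's). Camera axes: x right, y up, looking along -z (the intrinsics and any distortion apply to the point x, -y, -z); pixel columns grow to the right and rows downward; lengths in m; the calibration is good to about 2 mm. A picture is of the moment at which its call begins: read the wrist's pose just before it. There is no depth.
- env.sign_off(): hands the job in, once; it reports no verdict.
The state is a dict: "time_s": time; "qpos": joint angles; "joint_velocities": joint speeds; "effort": joint torques, N m; "tool_pos": TCP position; "tool_rot": TCP orientation; "force": force on the tool from outside, world axes, zero at the start; "wrist_torque": the same for the moment, N m; "grip_width": finger opening in m.
Only numpy, scipy, OpenCV 4.12 (cv2) and the standard library are available. Lean on these libraries where they do the work, as an engineer would, in place of code of your own. Each camera call takes 0.05 s, during which the arm holds its last target. There are 200 camera calls.

### The job

Two yellow plastic offcuts lie on the raised aluminium cutting plate on the test bench. Pick up the blue scraper block by its black grip and wipe both offcuts off the plate into the black trough along the plate's edge, pushing them with the scraper and never touching them with the gripper. Then stand the scraper upright on its blue foot on the bench, clear of the plate and trough, and let go.

Things in the scene. Friction and masses are not known exactly. Their poses are not given: they have to be found in the camera images.
- plate: fixed aluminium block 180 (x) x 150 (y) mm, flat rimless top 36 mm above the bench; origin at the centre of its underside, z up. Along its -x edge, towards the robot, runs a fixed black open trough: outside x -90 to -150, y -75 to +75 mm, inside 56 mm wide, floor 10 mm and walls 34 mm above the bench (4 mm thick). Turned up to 26 degrees either way
- scraper: stands on the bench left or right of the plate, 0.15 to 0.31 kg: blue foot 130 (x) x 30 (y) x 25 mm high, its long upright faces do the wiping; centred on it a black grip rib 70 (x) x 22 (y) mm, from 25 to 70 mm height, gripped across its 22 mm. Origin at the centre of the foot's underside, z up. The dark finned heat sink on the other side is not the scraper
- offcut_a: loose offcut of yellow plastic terminal strip, 20 x 14 x 8 mm (its own x, y, z), 12 g, lying flat on the aluminium plate; origin at the centre of its underside; starts on the plate's +y half, 15 to 45 mm from its centre line, and within 40 mm of the middle along the plate's x
- offcut_b: loose offcut of yellow plastic terminal strip, 20 x 14 x 8 mm (its own x, y, z), 12 g, lying flat on the aluminium plate; origin at the centre of its underside; starts on the plate's -y half, 15 to 45 mm from its centre line, and within 40 mm of the middle along the plate's x
Things that resemble listed ones, but are neither listed nor needed, are in the scene too. Several things look just like the scraper: the one meant starts farthest from the robot's base.

How it is judged:
By the outcome, as a careful person would: the job done as asked, in the order asked, and still so for the second after the job is handed in, with the robot touching nothing.
It also fails if it takes over 48 s, if anything falls off the work surface, if the arm or the gripper's body presses on something with over 40 N, if the wrist force passes 120 N, or if a joint passes its speed limit or range.

## Working session

There is one attempt and no reset: what is moved stays moved. The work goes in short steps, Python scripts to look and compute and a tool call to move; the robot and the scene stay as the last step left them, time stands still between calls to the robot, and variables do not carry over. Pictures are saved under pics/ and viewed, about 8 in all and at most 12, crops included, and the job is handed in when it is done.

Besides the shell and the picture viewer there is one more tool, called after "Call:" by a JSON object that holds its "op" and its "data", one argument or row to a line. arm_command: Moves the arm, as the interface text tells. Its arguments: {"type":"object","properties":{"translation":{"type":"array","items":{"type":"array","items":{"type":"number"}}},"twist":{"type":"array","items":{"type":"number"}},"grip":{"type":"number"},"force":{"type":"number"}},"required":["translation","twist"]}

```bash
mkdir -p pics
python3 - <<'E'
from cell import telemetry, optics, env
import cv2
print(telemetry.get_obs())
for n in("scene","top"):
    c=optics.read_camera(n); cv2.imwrite(f"pics/{n}0.png",c["img"]); print({k:v for k,v in c.items() if k!="img"})
E
```

```text
{'time_s': 0.0, 'qpos': array([64.35003372, 18.43842254, -4.01629987, 83.17361313,  1.29735562,
       78.54114882, -3.25915336]), 'joint_velocities': array([-0.07566508,  0.02164675,  0.01301212,  0.07627648,  0.08760255,
        0.01849824,  0.02279982]), 'effort': array([ 1.42139299e-03, -4.91280806e+01, -4.02605440e-01, -3.12526560e+01,
       -6.36624824e-02,  4.37430537e-02,  1.66849409e-04]), 'tool_pos': array([ 0.28926955, -0.58139625,  0.18348022]), 'tool_rot': array([ 1.79992215e+02,  1.07807930e-01, -6.35382740e+01]), 'force': array([-0.23318874,  0.16827498,  0.07419436]), 'wrist_torque': array([-0.05981635, -0.01237166, -0.01237509]), 'grip_width': 0.08706611656753824}
{'fx': 409.6040325540893, 'fy': 409.6040325540893, 'cx': 275.97576626511466, 'cy': 212.16179754656542, 'extrinsics': array([[ 0.73696514, -0.52848586,  0.42140844,  0.80501704],
       [ 0.6759271 ,  0.57825362, -0.45688653, -0.36387403],
       [-0.00222288,  0.62155083,  0.78337068,  0.74247473],
       [ 0.        ,  0.        ,  0.        ,  1.        ]])}
{'fx': 533.669797379021, 'fy': 533.669797379021, 'cx': 286.774595574932, 'cy': 218.6118611954519, 'extrinsics': array([[-0.12512143,  0.96877138, -0.21407157,  0.16175655],
       [-0.99212415, -0.12344578,  0.02123238,  0.05971615],
       [-0.00585691,  0.2150422 ,  0.9765872 ,  1.30856968],
       [ 0.        ,  0.        ,  0.        ,  1.        ]])}
```

View pics/top0.png

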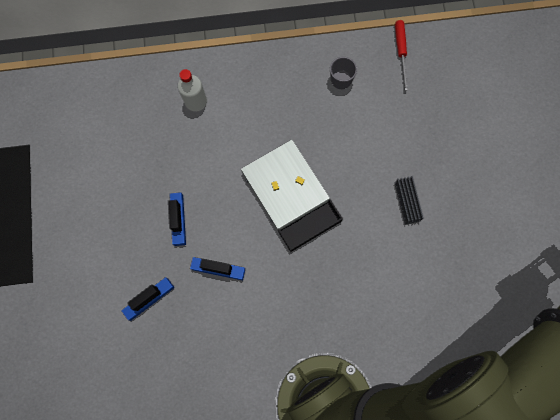

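View pics/scene0.png

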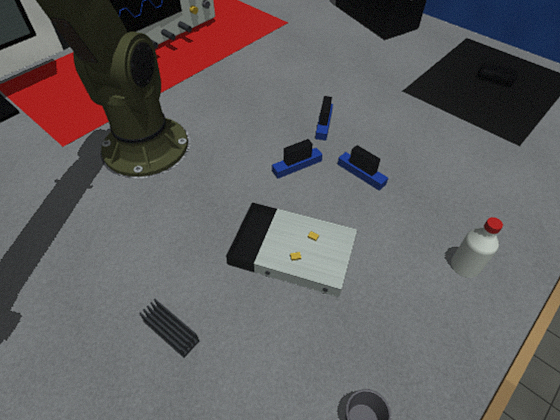

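Top view: plate around (288,190), trough around (312,225), offcuts at (275,186) and (300,181), heat sink at (409,200). The three scraper candidates are at (177,219), (217,269) and (148,299). I'll work out their distances from the base.

```bash
cat > h.py <<'E'
from cell import telemetry, optics, env
import cv2, numpy as np
from scipy.spatial.transform import Rotation as R
def cam(n):
    o=telemetry.get_obs(); c=optics.read_camera(n)
    if n=="wrist":
        T=np.eye(4);T[:3,:3]=R.from_euler("xyz",o["tool_rot"],degrees=True).as_matrix();T[:3,3]=o["tool_pos"]
        c["extrinsics"]=T@c["hand_eye"]
    return c
def cast(c,p,z):
    p=np.atleast_2d(p).astype(float); E=c["extrinsics"]
    d=np.c_[(p[:,0]-c["cx"])/c["fx"],-(p[:,1]-c["cy"])/c["fy"],-np.ones(len(p))]@E[:3,:3].T
    return E[:3,3]+d*((z-E[2,3])/d[:,2])[:,None]
def blobs(c,kind,amin):
    h=cv2.cvtColor(c["img"],cv2.COLOR_BGR2HSV)
    lo,hi={"blue":((105,130,50),(130,255,255)),"yellow":((12,120,100),(35,255,255)),"alu":((0,0,170),(180,60,255))}[kind]
    m=cv2.inRange(h,lo,hi)
    if kind!="yellow": m=cv2.morphologyEx(m,cv2.MORPH_CLOSE,np.ones((5,5)))
    return [k for k in cv2.findContours(m,cv2.RETR_EXTERNAL,cv2.CHAIN_APPROX_NONE)[0] if cv2.contourArea(k)>amin]
def rect(c,k,z):
    q=cast(c,k.reshape(-1,2),z)[:,:2].astype(np.float32)
    (x,y),(w,h),a=cv2.minAreaRect(q)
    if w<h: w,h,a=h,w,a+90
    return np.round([x,y,w,h,(a+90)%180-90],4)
E
python3 - <<'E'
from h import *
c=cam("top")
for kind,z,a in(("blue",.02,100),("yellow",.044,15),("alu",.036,2000)):
    for k in blobs(c,kind,a):
        r=rect(c,k,z); print(kind,k.reshape(-1,2).mean(0).round(),r,"dist",np.hypot(*r[:2]).round(3))
cv2.imwrite("pics/crop.png",cv2.resize(c["img"][130:330,100:360],None,fx=3,fy=3))
E
```

```text
blue [149. 300.] [ 2.91300e-01  3.87100e-01  1.31400e-01  3.43000e-02 -5.93456e+01] dist 0.484
blue [217. 270.] [3.43200e-01 2.14200e-01 1.31400e-01 3.14000e-02 7.14616e+01] dist 0.405
blue [179. 219.] [ 0.4787  0.3001  0.1332  0.0326 -1.9178] dist 0.565
yellow [275. 185.] [5.27000e-01 5.09000e-02 1.86000e-02 1.18000e-02 1.18194e+01] dist 0.529
yellow [300. 180.] [ 5.32200e-01 -1.16000e-02  1.89000e-02  1.27000e-02  4.79286e+01] dist 0.532
alu [285. 184.] [ 0.5314  0.0263  0.1784  0.1485 24.0153] dist 0.532
```

View pics/crop.png

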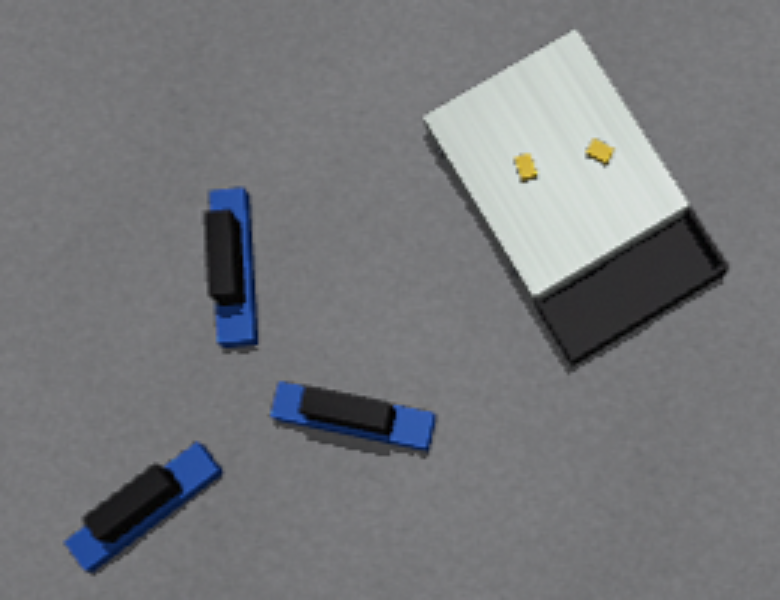

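Candidates at (177,219), (217,269) and (148,299) lie 0.565, 0.405 and 0.484 m from the base. The one at (177,219) is farthest, and the enlarged crop confirms it has a blue foot and black rib at (228,265). That is the scraper to use. The plate is at (0.531,0.026) with yaw 24°, and its trough faces the robot. Next I'll approach with the tool yaw near 88°, so the wipe ends up at yaw 24°.

```bash
cat >> h.py <<'E'
def plan(wps,pose=None):
    "wps: (x,y,z,yaw,rows); prints tool-axis rows in cm/deg"
    o=telemetry.get_obs(); p=np.array(o["tool_pos"]); w=o["tool_rot"][2]; T=[];W=[]
    for *g,yaw,n in wps:
        d=(np.array(g)-p)/n; t=-((yaw-w+180)%360-180)/n
        if abs(-t*n-(yaw-w))>1e-6 and abs(yaw-w)<=180: print("wrap?")
        for i in range(n):
            a=np.radians(w); T.append([round(100*float(v),1) for v in(d[0]*np.cos(a)+d[1]*np.sin(a),d[0]*np.sin(a)-d[1]*np.cos(a),-d[2])]); W.append(round(float(t),1)); w-=t
        p=np.array(g); w=yaw
    print("now",o["time_s"],o["tool_pos"].round(4),o["tool_rot"].round(2)); print(T,W)
E
python3 -c "
from h import *
plan([(.5,-.18,.19,5,10),(.47,.30,.18,88,10)])"
```

```text
now 0.15 [ 0.2893 -0.5815  0.1837] [ 1.7999e+02  8.0000e-02 -6.3540e+01]
[[-2.7, -3.7, -0.1], [-2.2, -4.0, -0.1], [-1.7, -4.2, -0.1], [-1.2, -4.4, -0.1], [-0.7, -4.5, -0.1], [-0.1, -4.5, -0.1], [0.4, -4.5, -0.1], [1.0, -4.4, -0.1], [1.5, -4.3, -0.1], [2.0, -4.1, -0.1], [0.1, -4.8, 0.1], [0.8, -4.7, 0.1], [1.5, -4.6, 0.1], [2.1, -4.3, 0.1], [2.7, -4.0, 0.1], [3.3, -3.5, 0.1], [3.7, -3.0, 0.1], [4.1, -2.4, 0.1], [4.5, -1.8, 0.1], [4.7, -1.2, 0.1]] [-6.9, -6.9, -6.9, -6.9, -6.9, -6.9, -6.9, -6.9, -6.9, -6.9, -8.3, -8.3, -8.3, -8.3, -8.3, -8.3, -8.3, -8.3, -8.3, -8.3]
```

Call:
{"op": "arm_command", "data": {
  "translation": [
    [-2.7,-3.7,-0.1],
    [-2.2,-4.0,-0.1],
    [-1.7,-4.2,-0.1],
    [-1.2,-4.4,-0.1],
    [-0.7,-4.5,-0.1],
    [-0.1,-4.5,-0.1],
    [0.4,-4.5,-0.1],
    [1.0,-4.4,-0.1],
    [1.5,-4.3,-0.1],
    [2.0,-4.1,-0.1]
  ],
  "twist": [-6.9,-6.9,-6.9,-6.9,-6.9,-6.9,-6.9,-6.9,-6.9,-6.9],
  "grip": 100
}}

```text
time_s: 1.4
tool_pos: [0.4953, -0.1663, 0.1904]
tool_rot: [-179.8, 0.3, 7.2]
force: [0.5, -0.2, -0.6]
grip_width: 0.0867
```

```bash
python3 -c "
from h import *
plan([(.47,.30,.18,88,10)])"
```

```text
now 1.4 [ 0.4953 -0.1663  0.1904] [-179.83    0.28    7.2 ]
[[0.3, -4.7, 0.1], [1.0, -4.6, 0.1], [1.6, -4.4, 0.1], [2.2, -4.1, 0.1], [2.8, -3.8, 0.1], [3.3, -3.3, 0.1], [3.7, -2.8, 0.1], [4.1, -2.3, 0.1], [4.4, -1.7, 0.1], [4.5, -1.1, 0.1]] [-8.1, -8.1, -8.1, -8.1, -8.1, -8.1, -8.1, -8.1, -8.1, -8.1]
```

Call:
{"op": "arm_command", "data": {
  "translation": [
    [0.3,-4.7,0.1],
    [1.0,-4.6,0.1],
    [1.6,-4.4,0.1],
    [2.2,-4.1,0.1],
    [2.8,-3.8,0.1],
    [3.3,-3.3,0.1],
    [3.7,-2.8,0.1],
    [4.1,-2.3,0.1],
    [4.4,-1.7,0.1],
    [4.5,-1.1,0.1]
  ],
  "twist": [-8.1,-8.1,-8.1,-8.1,-8.1,-8.1,-8.1,-8.1,-8.1,-8.1]
}}

```text
time_s: 2.65
tool_pos: [0.4567, 0.3147, 0.1804]
tool_rot: [-179.8, -0.0, 90.8]
force: [0.5, -0.6, -0.4]
grip_width: 0.0868
```

Call:
{"op": "arm_command", "data": {
  "translation": [
    [0,0,0],
    [0,0,0]
  ],
  "twist": [0,0]
}}

```text
time_s: 2.9
tool_pos: [0.4544, 0.3182, 0.1797]
tool_rot: [-179.7, -0.1, 91.2]
force: [0.6, -0.8, 0.6]
grip_width: 0.0873
```

```bash
python3 -c "
from h import *
c=cam('wrist'); cv2.imwrite('pics/w1.png',c['img'])
for k in blobs(c,'blue',300): print(k.reshape(-1,2).mean(0),rect(c,k,.025), rect(c,k,0.01))
plan([(.479,.30,.1,88,1)])"
```

```text
[265.1197411  205.25889968] [ 0.4796  0.3035  0.1302  0.0287 -1.4809] [ 0.484   0.3029  0.1357  0.0299 -1.4809]
[176.91186441  79.98644068] [3.45200e-01 2.17500e-01 1.30500e-01 2.91000e-02 7.11463e+01] [3.43800e-01 2.13300e-01 1.36000e-01 3.03000e-02 7.11463e+01]
[347.71947195  39.11221122] [ 2.9470e-01  3.8930e-01  1.3140e-01  2.9800e-02 -5.9319e+01] [ 2.9120e-01  3.9230e-01  1.3690e-01  3.1100e-02 -5.9319e+01]
now 2.95 [0.4542 0.3184 0.1798] [-1.797e+02 -1.600e-01  9.123e+01]
[[-1.9, 2.4, 8.0]] [3.2]
```

View pics/w1.png

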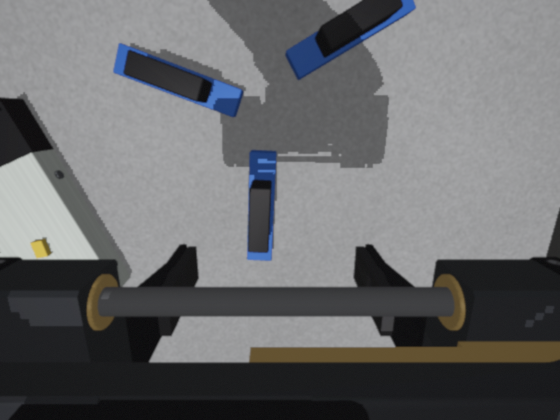

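The wrist view shows the scraper at (262,205), measured at (0.480,0.3035) with yaw −1.5°. The other two are well clear. I'll align above it, then descend.

Call:
{"op": "arm_command", "data": {
  "translation": [
    [-0.8,1.3,3.0],
    [-0.7,1.2,3.0],
    [0,0,0],
    [0,0,0]
  ],
  "twist": [1.4,1.4,0,0]
}}

```text
time_s: 3.45
tool_pos: [0.4825, 0.2984, 0.1202]
tool_rot: [-179.9, -0.0, 87.8]
force: [-0.2, 0.8, -0.5]
grip_width: 0.0871
```

```bash
python3 -c "
from h import *
plan([(.4796,.3035,.034,88.5,4)])"
```

```text
now 3.45 [0.4825 0.2984 0.1202] [-1.7992e+02 -1.0000e-02  8.7790e+01]
[[0.1, -0.1, 2.2], [0.1, -0.1, 2.2], [0.1, -0.1, 2.2], [0.1, -0.1, 2.2]] [-0.2, -0.2, -0.2, -0.2]
```

Call:
{"op": "arm_command", "data": {
  "translation": [
    [0.1,-0.1,2.2],
    [0.1,-0.1,2.2],
    [0.1,-0.1,2.2],
    [0.1,0,1.4],
    [0,0,0.3],
    [0,0,0]
  ],
  "twist": [-0.2,-0.2,-0.2,-0.2,0,0]
}}

```text
time_s: 4.2
tool_pos: [0.4837, 0.3055, 0.0437]
tool_rot: [179.4, -0.3, 88.6]
force: [-0.4, 0.1, 0.2]
grip_width: 0.0869
```

```bash
python3 -c "
from h import *
plan([(.4796,.3035,.034,88.5,1)])"
```

```text
now 4.2 [0.4837 0.3055 0.0437] [179.38  -0.26  88.59]
[[-0.2, -0.4, 1.0]] [0.1]
```

Call:
{"op": "arm_command", "data": {
  "translation": [
    [-0.2,-0.4,1.0],
    [0,0,0],
    [0,0,0]
  ],
  "twist": [0,0,0]
}}

```text
time_s: 4.58
tool_pos: [0.4803, 0.3039, 0.0344]
tool_rot: [179.3, -0.3, 88.6]
force: [-1.2, 0.5, -0.4]
grip_width: 0.0869
```

Call:
{"op": "arm_command", "data": {
  "translation": [
    [0,0,0],
    [0,0,0],
    [0,0,0],
    [0,0,0],
    [0,0,0],
    [0,0,0]
  ],
  "twist": [0,0,0,0,0,0],
  "grip": 0,
  "force": 50
}}

```text
time_s: 5.32
tool_pos: [0.4808, 0.3041, 0.0349]
tool_rot: [179.2, -0.3, 88.6]
force: [-0.5, 0.7, -0.7]
grip_width: 0.0353
```

Call:
{"op": "arm_command", "data": {
  "translation": [
    [0,0,0],
    [0,0,0],
    [0,0,0]
  ],
  "twist": [0,0,0]
}}

```text
time_s: 5.7
tool_pos: [0.4807, 0.3041, 0.0348]
tool_rot: [179.2, -0.3, 88.6]
force: [-0.9, 0.3, -0.6]
grip_width: 0.0056
```

Call:
{"op": "arm_command", "data": {
  "translation": [
    [0,0,-2.5],
    [0,0,-3.0],
    [0,0,-3.0],
    [0,0,0],
    [0,0,0]
  ],
  "twist": [0,0,0,0,0]
}}

```text
time_s: 6.32
tool_pos: [0.4787, 0.303, 0.1209]
tool_rot: [179.4, -0.3, 88.6]
force: [-0.7, 0.4, 0.2]
grip_width: 0.0005
```

The jaws shut on nothing, so I'll look before doing anything else.

```bash
python3 -c "
from h import *
a=cam('wrist'); b=cam('top'); s=cam('scene')
for c in(a,b):
  for k in blobs(c,'blue',50): print(k.reshape(-1,2).mean(0),rect(c,k,.025))
print(a['hand_eye'].round(3))
cv2.imwrite('pics/v2.png',np.hstack([cv2.resize(a['img'],(400,300)),cv2.resize(s['img'][60:270,200:480],(400,300))]))"
```

```text
[274.04137931 188.8091954 ] [ 0.4709  0.3034  0.1109  0.0285 -1.1525]
[330.17751479  10.70414201] [3.29100e-01 3.55000e-01 5.69000e-02 2.73000e-02 8.86308e+01]
[161.20767494  51.09029345] [3.45500e-01 2.17400e-01 1.31100e-01 3.01000e-02 7.07485e+01]
[148.69230769 300.5       ] [ 2.90800e-01  3.85800e-01  1.30900e-01  3.41000e-02 -5.93456e+01]
[209.90654206 270.1588785 ] [3.45300e-01 2.22300e-01 1.12500e-01 3.08000e-02 7.09559e+01]
[177.         239.74358974] [ 0.4276  0.3007  0.033   0.0318 -4.5366]
[[ 1.     0.001 -0.     0.001]
 [ 0.    -0.958 -0.288 -0.079]
 [-0.     0.288 -0.958 -0.201]
 [ 0.     0.     0.     1.   ]]
```

View pics/v2.png

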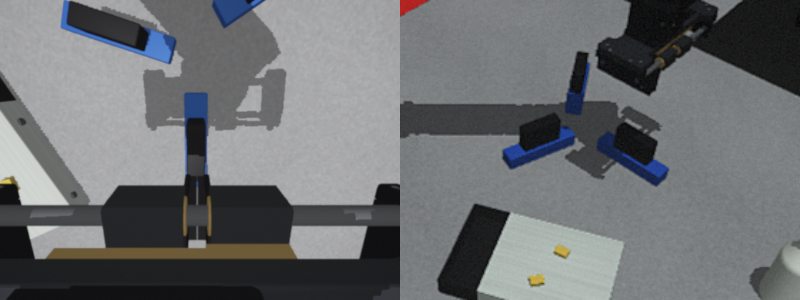

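```bash
python3 -c "
from h import *
o=telemetry.get_obs();print(o)
for n in('scene','top'):
  c=cam(n);E=np.linalg.inv(c['extrinsics']);im=c['img'].copy()
  for P,col in((o['tool_pos'],(0,0,255)),((.4796,.3035,.025),(0,255,0)),((.4796,.3035,.07),(0,255,255)),(o['tool_pos']+[0,0,.07],(255,0,255))):
    q=E[:3,:3]@np.array(P)+E[:3,3]; u=(int(c['cx']-c['fx']*q[0]/q[2]),int(c['cy']+c['fy']*q[1]/q[2])); print(n,u)
    cv2.circle(im,u,2,col,-1)
  if n=='scene': I=cv2.resize(im[0:210,200:480],(400,300))
  else: I=np.hstack([I,cv2.resize(im[150:360,80:360],(400,300))])
cv2.imwrite('pics/v3.png',I)"
```

```text
{'time_s': 6.475, 'qpos': array([ 10.82966211,  17.01245953, -53.52224526,  99.26706214,
        14.70030827,  70.39499776,  42.255494  ]), 'joint_velocities': array([ 0.05896328,  0.07621739, -0.04531902, -0.10699415, -0.10892842,
        0.07077605, -0.00200476]), 'effort': array([ 1.40248967e-04, -3.40069914e+01, -7.30694622e+00, -2.94384956e+01,
        7.38396600e-03,  1.06716741e-02, -1.09628974e-03]), 'tool_pos': array([0.47843998, 0.30311212, 0.12058001]), 'tool_rot': array([179.39250914,  -0.25755171,  88.59529657]), 'force': array([ 0.22352709, -0.14750228, -0.3735867 ]), 'wrist_torque': array([ 0.08937676, -0.10355461,  0.03906297]), 'grip_width': 0.0003112034935502593}
scene (369, 136)
scene (362, 166)
scene (365, 153)
scene (374, 111)
top (167, 209)
top (175, 217)
top (171, 213)
top (159, 201)
```

View pics/v3.png

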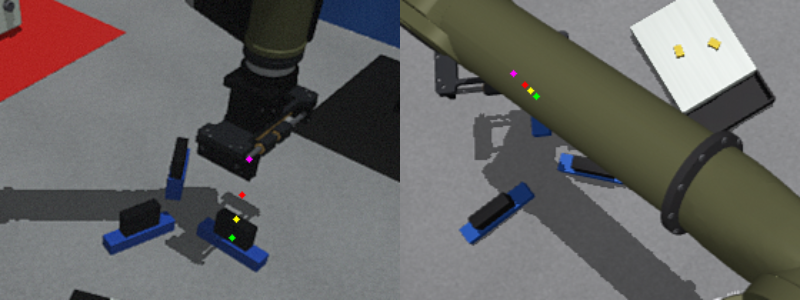

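The reported TCP (red) sits on bare floor below the gripper body in the scene view, so the gripper looks higher than reported. I'll check where the finger tips fall in the wrist image against the hand-eye.

```bash
python3 -c "
from h import *
c=cam('wrist'); print({k:c[k] for k in('fx','cx','cy')}, c.keys())
I=[]
E=np.linalg.inv(c['hand_eye'])
for im,h in((cv2.imread('pics/w1.png'),.0435),(c['img'].copy(),.0)):
  for z,col in((0,(0,0,255)),(-.019,(0,255,255)),(-.04,(0,255,0)),(-.07,(255,0,255))):
   for s in(-1,1):
    q=E[:3,:3]@np.array([s*h,0,z])+E[:3,3]; u=(int(c['cx']-c['fx']*q[0]/q[2]),int(c['cy']+c['fy']*q[1]/q[2]));print(z,u)
    cv2.circle(im,u,3,col,-1)
  I.append(cv2.resize(im[120:420],(800,430))[:300])
cv2.imwrite('pics/v4.png',np.vstack(I))"
```

```text
{'fx': 321.08344617019304, 'cx': 275.62284606111285, 'cy': 209.57145012778295} dict_keys(['img', 'fx', 'fy', 'cx', 'cy', 'hand_eye', 'extrinsics'])
0 (208, 235)
0 (338, 235)
-0.019 (202, 247)
-0.019 (344, 247)
-0.04 (194, 262)
-0.04 (352, 262)
-0.07 (178, 291)
-0.07 (367, 291)
0 (273, 235)
0 (273, 235)
-0.019 (273, 247)
-0.019 (273, 247)
-0.04 (273, 262)
-0.04 (273, 262)
-0.07 (272, 291)
-0.07 (272, 291)
```

View pics/v4.png

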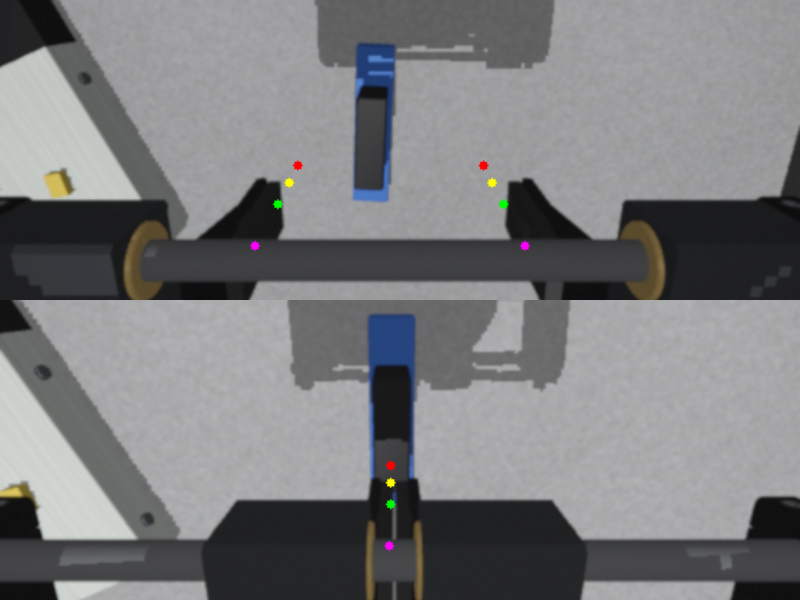

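Verified: in the wrist image the open tips sit 158 px apart, which is a depth of 0.177 m. The reported TCP would be at 0.215 m. So the real fingertips are about 38 mm short of the reported TCP, with x and y fine. That agrees with the scene view and with closing just above the 70 mm rib. From here I treat fingertip z as reported z + 0.038. I'll reopen and descend to a reported z of about −0.004, watching the force.

Call:
{"op": "arm_command", "data": {
  "translation": [
    [0,0,0],
    [0,0,0],
    [0,0,0],
    [0,0,0],
    [0,0,0],
    [0,0,0],
    [0,0,1.5],
    [0,0,2.0],
    [0,0,2.0],
    [0,0,0]
  ],
  "twist": [0,0,0,0,0,0,0,0,0,0],
  "grip": 100
}}

```text
time_s: 7.88
tool_pos: [0.4778, 0.3024, 0.0598]
tool_rot: [179.6, -0.2, 88.6]
force: [-0.3, -0.4, 0.6]
grip_width: 0.0854
```

```bash
python3 -c "
from h import *
plan([(.4796,.3035,-.004,88.5,4)]); print(telemetry.get_obs()['grip_width'])"
```

```text
now 7.875 [0.4778 0.3024 0.0598] [179.58  -0.18  88.6 ]
[[0.0, 0.0, 1.6], [0.0, 0.0, 1.6], [0.0, 0.0, 1.6], [0.0, 0.0, 1.6]] [0.0, 0.0, 0.0, 0.0]
0.08535372834003306
```

Call:
{"op": "arm_command", "data": {
  "translation": [
    [0.1,0.1,1.6],
    [0,0.1,1.6],
    [0,0,1.6],
    [0,0,1.0],
    [0,0,0.3],
    [0,0,0]
  ],
  "twist": [0,0,0,0,0,0]
}}

```text
time_s: 8.62
tool_pos: [0.4806, 0.3041, -0.0056]
tool_rot: [179.6, -0.2, 88.6]
force: [-0.5, 0.1, -0.5]
grip_width: 0.087
```

Call:
{"op": "arm_command", "data": {
  "translation": [
    [0,0,0],
    [0,0,0],
    [0,0,0],
    [0,0,0],
    [0,0,0],
    [0,0,0],
    [0,0,0],
    [0,0,0]
  ],
  "twist": [0,0,0,0,0,0,0,0],
  "grip": 0,
  "force": 50
}}

```text
time_s: 9.62
tool_pos: [0.4819, 0.3042, -0.0039]
tool_rot: [179.4, -0.2, 88.6]
force: [1.1, -0.2, 0.5]
grip_width: 0.0217
```

Call:
{"op": "arm_command", "data": {
  "translation": [
    [0,0,-2.5],
    [0,0,-3.0],
    [0,0,-3.0],
    [0,0,0],
    [0,0,0]
  ],
  "twist": [0,0,0,0,0]
}}

```text
time_s: 10.25
tool_pos: [0.4786, 0.3026, 0.0799]
tool_rot: [179.7, -0.1, 88.6]
force: [0.6, -0.6, -1.7]
grip_width: 0.0214
```

The rib is gripped at 21.5 mm and the load is −1.7 N, about 0.17 kg. Foot bottom is at reported z + 0.004. Next I go to the plate's +x side with yaw 24°.

```bash
python3 -c "
from h import *
plan([(.594,.052,.085,24.2,8)])"
```

```text
now 10.25 [0.4786 0.3026 0.0799] [ 1.7973e+02 -1.1000e-01  8.8600e+01]
[[-3.1, 1.5, -0.1], [-2.9, 1.9, -0.1], [-2.6, 2.3, -0.1], [-2.2, 2.7, -0.1], [-1.8, 2.9, -0.1], [-1.4, 3.2, -0.1], [-0.9, 3.3, -0.1], [-0.5, 3.4, -0.1]] [8.0, 8.0, 8.0, 8.0, 8.0, 8.0, 8.0, 8.0]
```

Call:
{"op": "arm_command", "data": {
  "translation": [
    [-3.1,1.5,-0.1],
    [-2.9,1.9,-0.1],
    [-2.6,2.3,-0.1],
    [-2.2,2.7,-0.1],
    [-1.8,2.9,-0.1],
    [-1.4,3.2,-0.1],
    [-0.9,3.3,-0.1],
    [-0.5,3.4,-0.1],
    [0,0,0],
    [0,0,0]
  ],
  "twist": [8,8,8,8,8,8,8,8,0,0]
}}

```text
time_s: 11.5
tool_pos: [0.5828, 0.0407, 0.07]
tool_rot: [-179.5, 1.1, 22.7]
force: [0.1, 0.7, -1.2]
grip_width: 0.0213
```

```bash
python3 -c "
from h import *
plan([(.594,.052,.055,24.2,2)])
c=cam('wrist'); cv2.imwrite('pics/w5.png',c['img'])
for k in blobs(c,'yellow',20): print(rect(c,k,.044))
for k in blobs(c,'blue',50): print(rect(c,k,.1))
"
```

```text
now 11.5 [0.5828 0.0407 0.07  ] [-179.52    1.08   22.72]
[[0.7, -0.3, 0.8], [0.7, -0.3, 0.8]] [-0.7, -0.7]
[ 6.32400e-01 -6.09000e-02  2.97400e-01  1.92000e-02  2.36505e+01]
[ 6.49700e-01 -2.10000e-03  4.95000e-02  6.90000e-03 -6.20412e+01]
[ 5.67200e-01 -3.78000e-02  5.01000e-02  7.50000e-03 -7.13404e+01]
[ 5.32500e-01 -3.90000e-03  2.21000e-02  1.25000e-02  2.32007e+01]
[ 0.5287  0.0535  0.0193  0.0139 12.2717]
[ 5.66900e-01  8.23000e-02  4.63000e-02  2.87000e-02 -6.71129e+01]
```

View pics/w5.png

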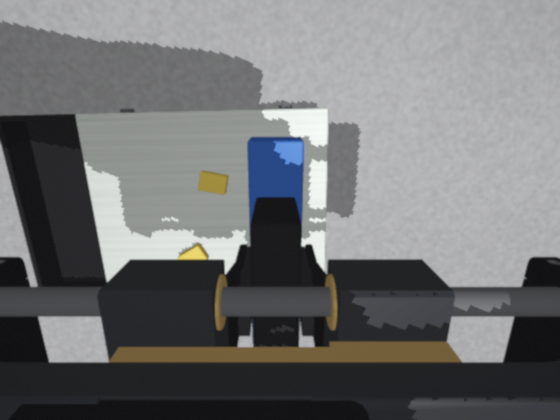

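The foot is aligned with the plate, and both offcuts, at (213,182) and (195,253), are on its trough side. Lowering now.

Call:
{"op": "arm_command", "data": {
  "translation": [
    [0.3,0,1.2],
    [0.2,0,1.0],
    [0,0,0.8],
    [0,0,0.3],
    [0,0,0],
    [0,0,0]
  ],
  "twist": [-0.7,-0.7,0,0,0,0]
}}

```text
time_s: 12.3
tool_pos: [0.5857, 0.0455, 0.0337]
tool_rot: [-179.4, 1.1, 24.5]
force: [0.0, 0.2, -2.2]
grip_width: 0.0218
```

```bash
cat >> h.py <<'E'
def uv():
    o=telemetry.get_obs(); p=o["tool_pos"]; a=np.radians(24.); d=p[:2]-[.5314,.0263]
    M=R.from_euler("xyz",o["tool_rot"],degrees=True).as_matrix()
    print("t",o["time_s"],"u,v",np.round([d[0]*np.cos(a)+d[1]*np.sin(a),-d[0]*np.sin(a)+d[1]*np.cos(a)],4),"z",p[2].round(4),"rot",o["tool_rot"].round(2),"axis slopes mm/10cm x,y",(M[2,:2]*100).round(2),"F",o["force"].round(1))
E
python3 -c "
from h import *
uv()"
```

```text
t 12.3 u,v [ 0.0574 -0.0046] z 0.0337 rot [-179.44    1.14   24.54] axis slopes mm/10cm x,y [-1.98 -0.97] F [ 0.   0.2 -2.2]
```

Call:
{"op": "arm_command", "data": {
  "translation": [
    [-0.7,0,0],
    [-0.8,0,0],
    [-0.8,0,0.05],
    [-0.8,0,0],
    [-0.8,0,0],
    [-0.8,0,0.05],
    [-0.8,0,0],
    [-0.8,0,0.05],
    [-0.8,0,0],
    [-0.5,0,0]
  ],
  "twist": [0,0,0,0,0,0,0,0,0,0]
}}

```text
time_s: 13.55
tool_pos: [0.5119, 0.0114, 0.0346]
tool_rot: [-179.5, 1.1, 24.5]
force: [1.1, 0.6, -1.1]
grip_width: 0.0216
```

```bash
python3 -c "
from h import *
uv()"
```

```text
t 13.55 u,v [-0.0238 -0.0057] z 0.0346 rot [-179.51    1.07   24.51] axis slopes mm/10cm x,y [-1.87 -0.85] F [ 1.1  0.6 -1.1]
```

Call:
{"op": "arm_command", "data": {
  "translation": [
    [-0.6,0,0.1],
    [-0.7,0,0],
    [-0.7,0,0.05],
    [-0.7,0,0],
    [-0.7,0,0.05],
    [-0.7,0,0],
    [-0.6,0,0],
    [-0.6,0,0.05],
    [-0.6,0,0],
    [-0.5,0,0]
  ],
  "twist": [0,0,0,0,0,0,0,0,0,0]
}}

```text
time_s: 14.8
tool_pos: [0.45, -0.0168, 0.0334]
tool_rot: [-179.5, 1.0, 24.5]
force: [0.2, -0.1, -2.6]
grip_width: 0.0214
```

Call:
{"op": "arm_command", "data": {
  "translation": [
    [-0.3,0,0],
    [0,0,0]
  ],
  "twist": [0,0]
}}

```text
time_s: 15.05
tool_pos: [0.4466, -0.0184, 0.0334]
tool_rot: [-179.5, 1.0, 24.5]
force: [-0.7, -0.6, -1.9]
grip_width: 0.0217
```

```bash
python3 -c "
from h import *
uv()
w=cam('wrist'); s=cam('scene')
cv2.imwrite('pics/v6.png',np.hstack([cv2.resize(w['img'],(400,300)),cv2.resize(s['img'][150:330,180:420],(400,300))]))
"
```

```text
t 15.05 u,v [-0.0957 -0.0063] z 0.0334 rot [-179.54    1.05   24.51] axis slopes mm/10cm x,y [-1.83 -0.8 ] F [-0.7 -0.6 -1.9]
```

View pics/v6.png

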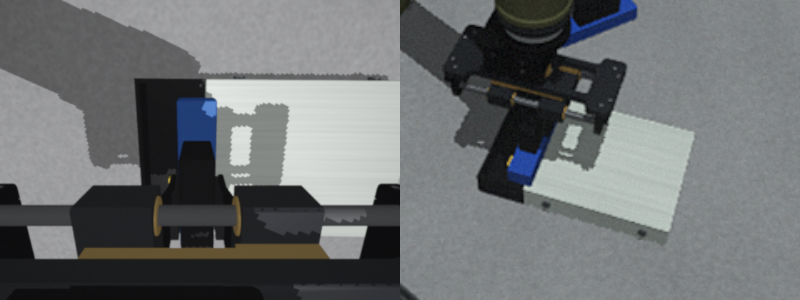

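The plate looks clear, with yellow visible in the trough. I'll lift and carry the scraper to the free spot it started from.

Call:
{"op": "arm_command", "data": {
  "translation": [
    [0,0,-2.0],
    [0,0,-2.5],
    [0,0,-1.5],
    [0,0,0]
  ],
  "twist": [0,0,0,0]
}}

```text
time_s: 15.65
tool_pos: [0.448, -0.0176, 0.0944]
tool_rot: [-179.4, 1.1, 24.6]
force: [-0.3, 0.8, -2.1]
grip_width: 0.0217
```

```bash
python3 -c "
from h import *
plan([(.48,.30,.09,88.5,9)])"
```

```text
now 15.65 [ 0.448  -0.0176  0.0944] [-179.45    1.08   24.58]
[[1.8, -3.1, 0.0], [2.2, -2.8, 0.0], [2.5, -2.5, 0.0], [2.8, -2.2, 0.0], [3.0, -1.8, 0.0], [3.2, -1.5, 0.0], [3.4, -1.0, 0.0], [3.5, -0.6, 0.0], [3.5, -0.2, 0.0]] [-7.1, -7.1, -7.1, -7.1, -7.1, -7.1, -7.1, -7.1, -7.1]
```

Call:
{"op": "arm_command", "data": {
  "translation": [
    [1.8,-3.1,0],
    [2.2,-2.8,0],
    [2.5,-2.5,0],
    [2.8,-2.2,0],
    [3.0,-1.8,0],
    [3.2,-1.5,0],
    [3.4,-1.0,0],
    [3.5,-0.6,0],
    [3.5,-0.2,0],
    [0,0,0]
  ],
  "twist": [-7.1,-7.1,-7.1,-7.1,-7.1,-7.1,-7.1,-7.1,-7.1,0]
}}

```text
time_s: 16.9
tool_pos: [0.4719, 0.307, 0.0835]
tool_rot: [-178.0, -0.1, 90.3]
force: [-0.1, -0.8, -1.3]
grip_width: 0.0217
```

```bash
python3 -c "
from h import *
uv(); s=cam('scene'); t=cam('top')
cv2.imwrite('pics/v7.png',np.hstack([cv2.resize(t['img'][120:270,220:420],(400,300)),cv2.resize(s['img'][120:300,200:440],(400,300))]))
for c in(s,t):
  for k in blobs(c,'yellow',6):
    r=rect(c,k,.018)
    if .3<r[0]<.7 and -.2<r[1]<.2:
      d=r[:2]-[.5314,.0263]; print(r,'uv',d@[.9135,.4067],d@[-.4067,.9135])
"
```

```text
t 16.9 u,v [0.0598 0.2806] z 0.0835 rot [-1.7804e+02 -6.0000e-02  9.0340e+01] axis slopes mm/10cm x,y [ 0.1  -3.43] F [-0.1 -0.8 -1.3]
[ 4.36900e-01 -4.81000e-02  2.12000e-02  1.65000e-02  2.39302e+01] uv -0.11658422999999998 -0.029531250000000002
[ 4.26400e-01  7.20000e-03  2.46000e-02  8.50000e-03 -6.17318e+01] uv -0.10368546999999997 0.025255649999999994
[4.33700e-01 3.80000e-03 1.24000e-02 7.60000e-03 8.27411e+01] uv -0.0983997 0.019180840000000008
[ 4.36600e-01 -4.86000e-02  2.07000e-02  1.46000e-02  2.52495e+01] uv -0.11706162999999999 -0.029865989999999995
```

View pics/v7.png

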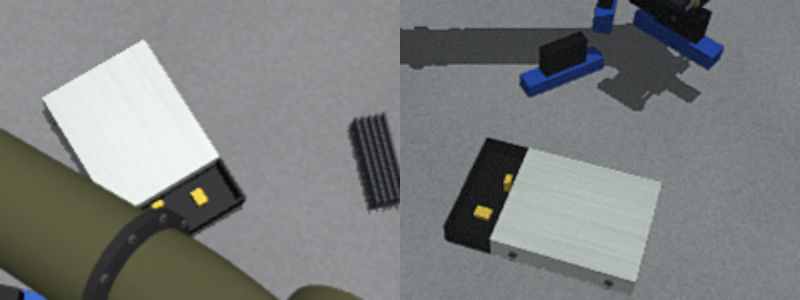

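Both offcuts lie in the trough: top view (198,196) and (157,205), scene view (483,212) and (508,182). The plate is empty. Lowering the scraper now.

Call:
{"op": "arm_command", "data": {
  "translation": [
    [0,0.3,2.0],
    [0,0.3,2.0],
    [0,0,2.0],
    [0,0,1.0],
    [0,0,0.5],
    [0,0,0],
    [0,0,0]
  ],
  "twist": [0,0,0,0,0,0,0]
}}

```text
time_s: 17.88
tool_pos: [0.4769, 0.2976, 0.0009]
tool_rot: [-178.0, 0.4, 89.6]
force: [-0.1, 0.4, -1.3]
grip_width: 0.0213
```

```bash
python3 -c "
from h import *
uv()"
```

```text
t 17.875 u,v [0.0605 0.27  ] z 0.0009 rot [-177.96    0.39   89.65] axis slopes mm/10cm x,y [-0.68 -3.56] F [-0.1  0.4 -1.3]
```

Call:
{"op": "arm_command", "data": {
  "translation": [
    [0,0,0.2],
    [0,0,0.2],
    [0,0,0.1],
    [0,0,0]
  ],
  "twist": [0,0,0,0]
}}

```text
time_s: 18.38
tool_pos: [0.4776, 0.2982, -0.0011]
tool_rot: [-178.1, 0.4, 89.6]
force: [-0.3, 0.3, -1.7]
grip_width: 0.0219
```

Call:
{"op": "arm_command", "data": {
  "translation": [
    [0,0,0.25],
    [0,0,0.2],
    [0,0,0]
  ],
  "twist": [0,0,0]
}}

```text
time_s: 18.75
tool_pos: [0.4769, 0.2985, -0.0024]
tool_rot: [-178.1, 0.6, 89.7]
force: [1.3, -0.5, 0.1]
grip_width: 0.0216
```

Contact: the load has gone from −1.7 N to 0. Releasing.

Call:
{"op": "arm_command", "data": {
  "translation": [
    [0,0,0],
    [0,0,0],
    [0,0,0],
    [0,0,0],
    [0,0,0],
    [0,0,0],
    [0,0,0]
  ],
  "twist": [0,0,0,0,0,0,0],
  "grip": 100
}}

```text
time_s: 19.62
tool_pos: [0.4773, 0.2992, -0.0029]
tool_rot: [-178.2, 0.5, 89.7]
force: [-0.4, -0.8, -0.4]
grip_width: 0.0824
```

Call:
{"op": "arm_command", "data": {
  "translation": [
    [0,0,-1.5],
    [0,0,-3.0],
    [0,0,-4.0],
    [0,0,-4.0],
    [0,0,-4.0],
    [0,0,-3.0],
    [0,0,0]
  ],
  "twist": [0,0,0,0,0,0,0]
}}

```text
time_s: 20.5
tool_pos: [0.4837, 0.3024, 0.2046]
tool_rot: [-178.4, 0.3, 89.8]
force: [0.3, -0.2, -0.2]
grip_width: 0.087
```

```bash
python3 -c "
from h import *
uv(); w=cam('wrist'); s=cam('scene')
for k in blobs(w,'blue',200): print(rect(w,k,.025))
cv2.imwrite('pics/v8.png',np.hstack([cv2.resize(w['img'],(400,300)),cv2.resize(s['img'][90:300,200:480],(400,300))]))
"
```

```text
t 20.5 u,v [0.0687 0.2716] z 0.2046 rot [-178.43    0.31   89.79] axis slopes mm/10cm x,y [-0.54 -2.74] F [ 0.3 -0.2 -0.2]
[ 0.477   0.3007  0.1278  0.0286 -0.8683]
[3.45700e-01 2.17300e-01 1.30000e-01 2.97000e-02 7.14004e+01]
[ 3.02100e-01  3.78200e-01  1.07300e-01  3.10000e-02 -5.92835e+01]
```

View pics/v8.png

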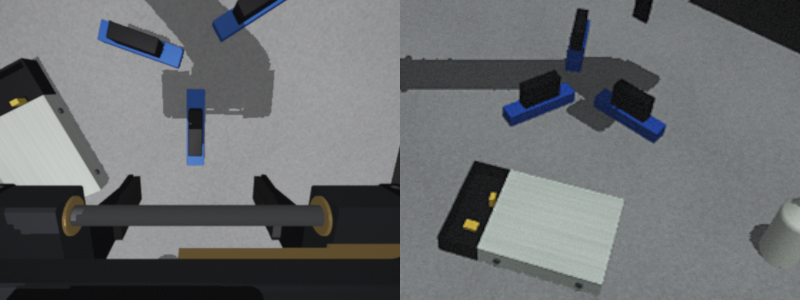

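The scraper stands upright on its foot at (0.477,0.301), and the gripper is clear. One last check: the two-view height of the offcut by the trough wall.

```bash
python3 -c "
from h import *
w=cam('wrist'); s=cam('scene')
for z in(.014,.022,.03,.04):
  for n,c in(('w',w),('s',s)):
    for k in blobs(c,'yellow',8):
      r=rect(c,k,z); d=r[:2]-[.5314,.0263]
      if np.hypot(*d)<.15: print(z,n,np.round([d@[.9135,.4067],d@[-.4067,.9135]],4),r[2:4])
"
```

```text
0.014 w [ 0.1152 -0.0273] [0.0759 0.0138]
0.014 w [-0.1018  0.016 ] [0.0282 0.0118]
0.014 s [-0.1179 -0.0272] [0.021  0.0156]
0.014 s [-0.105  0.028] [0.0245 0.0093]
0.022 w [ 0.1129 -0.0206] [0.0743 0.0135]
0.022 w [-0.0997  0.0219] [0.0276 0.0116]
0.022 s [-0.1155 -0.0321] [0.0208 0.0154]
0.022 s [-0.1028  0.0226] [0.0242 0.0092]
0.03 w [ 0.1105 -0.0138] [0.0728 0.0132]
0.03 w [-0.0975  0.0278] [0.0271 0.0113]
0.03 s [-0.1133 -0.0369] [0.0205 0.0152]
0.03 s [-0.1006  0.0171] [0.024  0.0091]
0.04 w [ 0.1077 -0.0054] [0.0708 0.0129]
0.04 w [-0.0949  0.0351] [0.0263 0.011 ]
0.04 s [-0.1104 -0.0429] [0.0203 0.015 ]
0.04 s [-0.098   0.0103] [0.0236 0.009 ]
```

```bash
python3 -c "
from cell import env
print(env.sign_off())"
```

```text
the job is handed in; nothing more can be done
None
```

Both offcuts were wiped into the trough with the scraper, which then went back on the bench upright, and I handed the job in. The arm's clock was about 20.6 s of the 48 s allowed.

- **Scraper choice:** I used the one farthest from the base, at 0.565 m. The two lookalikes are at 0.484 m and 0.405 m.
- **First grasp missed:** it closed on nothing, just above the grip, and moved nothing. The camera views showed the fingertips about 38 mm short of the reported TCP. With that correction the second grasp held at 21.5 mm.
- **Wipe:** one pass pushed both offcuts towards the trough with the foot about 1.5 mm above the plate. The gripper never came near the offcuts.
- **Last checks:** the plate is empty and both offcuts are in the trough. One lies flat. The other is tipped against the plate-side wall, with its centre at about 22 mm height, below the 34 mm rim. The scraper stands at (0.477, 0.301), clear of the plate and trough, and the gripper is open and well above it.

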